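# Tip the return barrow into the sorting tray

## Robot

A 7-joint arm with a two-finger parallel gripper is mounted at the origin on the work surface. World frame = base frame: x ahead of the robot, y to its left, z up, the work surface at z = 0. Lengths are in m, angles in rad, forces in N, time in s.
With the tool pointing down it reaches from about 0.425 to 0.925 m from the base axis. Payload 6.8 kg.
Tool frame: the origin (TCP) lies between the finger pads; the fingertips stand 22 mm ahead of it and the grasp point (between the pads) lies 3 mm ahead of it; z points along the fingers, y is the direction in which the jaws open and shut (so a half turn about z gives the same grasp; the last joint's range is limited). The gripper opens to 85 mm and grips with 20 to 120 N. Pads are 22 mm wide; open, the fingers measure 114 mm over their backs; the gripper's body (76 mm by 85 mm) begins 54 mm behind the grasp point. The pads swing forward as they close: fully open they stand 13 mm farther back than shut.
Start: joints at [1.233, 0.477, 0.022, 1.555, -0.011, 1.109, -0.083], TCP at [0.154, -0.657, 0.253] pointing down, gripper open.
Joint ranges: [-2.96, 2.96], [-0.34, 2.1], [-1.41, 1.46], [0.24, 2.44], [-1.37, 4.51], [0.17, 1.92], [-2.96, 2.96]. Speed limits (rad/s): [2.39, 2.39, 3.14, 3.14, 3.14, 3.14, 3.14].

## Interface

Orientations are given as a unit quaternion [w, x, y, z].
In Python, from station import bot gives the robot as it stands. The module is installed in compiled form; this text tells all that it offers.
- The arm moves only by the tool drive_tool, never from a script. Its argument "series" is one flat list of numbers, 7 for each row, row after row: the opening, from -1 (shut) to 1 (fully open), then the shift along the tool's x, y, z in mm, then the turn, a rotation vector about the tool's x, y, z in rad. In form: [jaw, x, y, z, wx, wy, wz, jaw, x, y, z, wx, wy, wz, ...]. A call has 1 to 12 rows; each row shifts and turns the commanded pose from where the row before left it, along the tool's axes as they then stand; what a row does not reach is not made up. A row lasts 1/8 s, in which the tool goes at most 62.5 mm and 10.7 degrees, less where a joint would pass 70% of its speed; a pose out of reach is approached as far as the arm can. A call with a gripper value outside its range is refused whole. The fingers move at their own pace and stop on an object; "force" is the grip in N (left out, the last holds). Time passes only in rows, so rows that do not move let the fingers close. It gives the time, the measured TCP pose, the force and the opening at its end, in the units of the state.
- bot.get_obs(): the state, without advancing time (a new reading comes with each control period).
- bot.read_camera(name): name is "scene" or "top" or "wrist"; returns a dict with "pixels" (420x560x3 uint8, blue, green, red), "camera_matrix" (3x3 intrinsics, pixels), "rvec" (rotation vector, rad) and "tvec" (3), from world to camera coordinates, as OpenCV has them. Camera axes: x right, y down, z forward; pixel columns grow to the right and rows downward; lengths in m; the calibration is good to about 2 mm. The wrist camera is an equidistant fisheye: a pixel r from the principal point sees the ray r / f radians off the axis. A picture is of the moment at which its call begins. There is no depth.
- bot.hand_in(): hands the job in, once; it reports no verdict.
The state is a dict: "t": time; "q": joint angles; "joint_vel": joint speeds; "joint_torque": joint torques, N m; "eef_pos": TCP position; "tool_rot": TCP orientation; "contact_force": force on the tool from outside, world axes, zero at the start; "torque": the same for the moment, N m; "gripper_width": opening from 0.0 (shut) to 1.0 (fully open).
Only numpy, scipy, OpenCV 4.12 (cv2) and the standard library are available. Lean on these libraries where they do the work, as an engineer would, in place of code of your own. Each camera call takes 0.05 s, during which the arm holds its last target. There are 200 camera calls.

## Task

Roll the small steel tip barrow up until its wheel just meets the low sill of the walnut tray, then lift its handle so that it tips forward over the wheel and the brass ring and both metal caps slide out into the tray, and lower the barrow gently back onto its feet and let go. While tipping keep the wheel on the counter and close up against the sill; do not shove the tray, do not touch the ring or caps with the gripper, and leave the other things on the counter where they are.

Things in the scene. Friction and masses are not known exactly. Their poses are not given: they have to be found in the camera images.
- barrow: Loose steel tip barrow, about 0.67 kg empty: an open-fronted bed on one black roller wheel (52 mm diameter, 60 mm wide, turns freely) and two rear feet at x -80 mm. Origin on the counter straight below the axle; x axis forward (out of the open front, roughly to the tray), z up. Tipped over about 25 degrees, loaded, it wants to fall on forward: hold it, do not only push it up.
- lip (a point): Middle of the front edge of the barrow's bed floor, 34 mm ahead of the axle, 75 mm above the counter when level; axes as the barrow. The floor runs 127 mm back from here, 110 mm wide inside, with 30 mm side and rear walls (tops 105 mm above the counter), no front wall. Tipped 57 degrees, the lip still clears the sill.
- handle (a point): Middle of the barrow's handle: a dark round cross bar 12 mm thick, 102 mm clear between its side arms, 165 mm behind the axle, 96 mm above the counter when the barrow stands level (70 mm above the axle), 63 mm free between bar and bed. Axes as the barrow: x forward, y along the bar, z up. The bar can turn between gripper pads that pinch it.
- axle (a point): Middle of the barrow's wheel axle, 26 mm above the counter when the wheel stands on it. Axes as the barrow.
- tray: Loose sorting tray, 160 x 216 mm outside, 1.3 kg, steel floor 4 mm thick, walnut walls. Origin at the centre of its underside, z up, x from the sill to the opposite wall. The wall at x -80 mm, towards the barrow, is a low sill 20 mm high, 6 mm thick; the other three are 44 mm high, 8 mm thick. It slides if pushed with more than about 6 N.
- sill (a point): Middle of the sill's top outer edge (the edge towards the barrow), 20 mm above the counter, axes as the tray. At the start the wheel's front stands 30 to 60 mm short of it. The wheel touching it has its axle 26 mm short of it (a few mm more if the barrow stands askew).
- ring_mid (a point): Centre of the heavy brass lens mount ring, flat, 60 mm outside and 42 mm inside diameter, 10 mm thick, lying at the rear of the barrow's bed at the start. It slides down the bed when it is steep enough; friction and mass vary from case to case (roughly 25 to 40 degrees).
- cap_a_mid (a point): Centre of one of two alike turned aluminium body caps, 44 mm diameter, 14 mm high with a smaller top, lying in the front half of the barrow's bed at the start; slides like the ring.
- cap_b_mid (a point): Centre of the other aluminium body cap.
- viewer: Bystander: cream plastic slide viewer, about 75 x 95 x 68 mm, loose. Origin at its underside.
- filter: Bystander: green glass filter in a steel rim, 72 mm diameter, 9 mm high, loose, flat on the counter. Origin at the centre of its underside.
- eyecup: Bystander: black rubber eyecup, 50 mm diameter at its open top, 26 mm high, loose. Origin at the centre of its underside.
Not all that is in view belongs to the job. Leave any blue or pink look-alike of the barrow alone. Leave any pink look-alike of the part that bears cap_a_mid alone.

How it is judged:
By the outcome, as a careful person would: the job done as asked, in the order asked, and still so for the second after the job is handed in, with the robot touching nothing.
It also fails if it takes over 54 s, if anything falls off the work surface, if the arm or the gripper's body presses on something with over 40 N, if the wrist force passes 120 N, or if a joint passes its speed limit or range.

## Working session

There is one attempt and no reset: what is moved stays moved. The work goes in short steps, Python scripts to look and compute and a tool call to move; the robot and the scene stay as the last step left them, time stands still between calls to the robot, and variables do not carry over. Pictures are saved under pics/ and viewed, about 8 in all and at most 12, crops included, and the job is handed in when it is done.

Besides the shell and the picture viewer there is one more tool, called as name(argument=value, ...), one argument or row to a line, values as JSON. drive_tool: Moves the arm, as the interface text tells. Its arguments: {"type":"object","properties":{"series":{"type":"array"},"force":{"type":"number"}},"required":["series"]}

```bash
mkdir -p pics
cat > h.py <<'E'
import numpy as np, cv2
from station import bot
def cam(n):
    d=bot.read_camera(n); d['R']=cv2.Rodrigues(np.array(d['rvec'],float))[0]; d['t']=np.array(d['tvec'],float).ravel(); d['K']=np.array(d['camera_matrix']); return d
def ray(d,u,v,fish=False):
    K=d['K']; x=(u-K[0,2])/K[0,0]; y=(v-K[1,2])/K[1,1]
    if fish:
        r=np.hypot(x,y); s=np.sin(r)/r if r>1e-9 else 1; c=np.array([x*s,y*s,np.cos(r)])
    else: c=np.array([x,y,1.])
    return -d['R'].T@d['t'], d['R'].T@c
def plane(d,u,v,z,fish=False):
    o,r=ray(d,u,v,fish); return o+r*(z-o[2])/r[2]
def proj(d,p):
    c=d['R']@np.array(p)+d['t']; q=d['K']@c; return q[:2]/q[2]
E
python3 - <<'E'
from h import *
import pickle
print(bot.get_obs())
D={}
for n in ['scene','top']:
    D[n]=cam(n); cv2.imwrite(f'pics/{n}0.png',D[n]['pixels']); print(n,-D[n]['R'].T@D[n]['t'],D[n]['K'][0,0])
pickle.dump(D,open('D0.pkl','wb'))
a=np.vstack([D['scene']['pixels'],D['top']['pixels']])
E
```

```text
{'t': 0.0, 'q': array([ 1.23293798,  0.47777243,  0.02232818,  1.55644463, -0.01150625,
        1.10932701, -0.08308155]), 'joint_vel': array([-0.00094605, -0.00286466,  0.0014776 ,  0.00092219,  0.00017327,
        0.00033897,  0.00086332]), 'joint_torque': array([ 2.70537821e-04, -5.96452045e+01,  1.60841949e+00, -2.81199610e+01,
        1.25552362e-02,  9.17872967e-03, -1.61556965e-06]), 'eef_pos': array([ 0.15359576, -0.65672041,  0.25234691]), 'tool_rot': array([-8.96540021e-04,  9.93405500e-01,  1.14650258e-01, -1.65878556e-04]), 'contact_force': array([-0.40475466,  0.87057462,  0.28731134]), 'torque': array([ 0.0046424 , -0.00817358, -0.02407124]), 'gripper_width': 0.9981607332447137}
scene [0.85636656 0.43195679 0.83948031] 416.02858843347224
top [0.36498156 0.03019027 1.004957  ] 400.9918098093297
```

View pics/scene0.png

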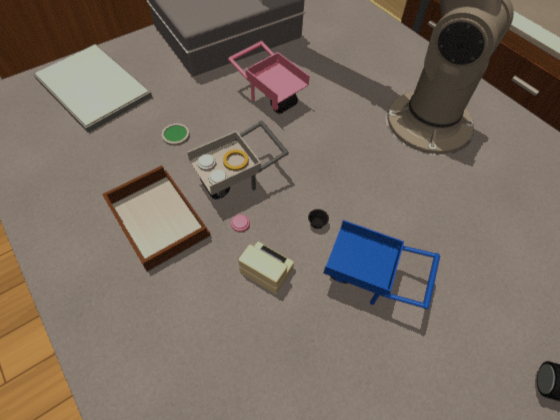

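View pics/top0.png

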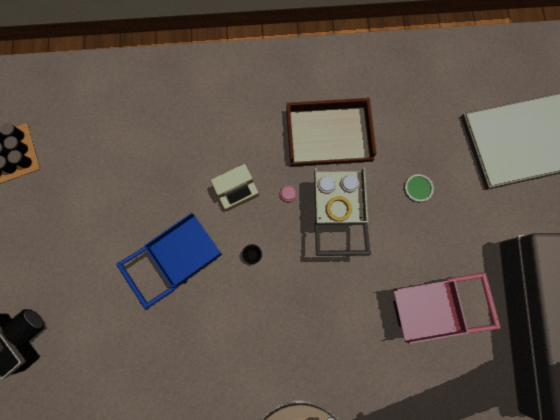

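Candidates for the barrow in the top view are steel (341,215), blue (170,262) and pink (440,308). I choose the steel one, which holds the ring (339,208) and the caps (327,184) and (350,183). The pink cap at (288,194) is a look-alike. The tray is at (331,132).

Run:
```python
import pickle
from h import *
D=pickle.load(open('D0.pkl','rb'))
a=D['top']['pixels'][90:270,270:440]; b=D['scene']['pixels'][110:280,95:295]
A=cv2.resize(a,None,fx=3.3,fy=3.3,interpolation=cv2.INTER_CUBIC)
cv2.imwrite('pics/crop0.png',A)
d=D['top']
for n,u,v,z in [('barL',317,253,.096),('barR',369,253,.096),('lipL',315,170,.1),('sillL',291,165,.02),('sillR',374,160,.02)]: print(n,plane(d,u,v,z))
```

```text
barL [ 0.45258539 -0.0690454   0.096     ]
barR [ 0.44437216 -0.18651716  0.096     ]
lipL [ 0.64732831 -0.08169108  0.1       ]
sillL [ 0.6900088  -0.03124115  0.02      ]
sillR [ 0.68839414 -0.24561036  0.02      ]
```

View pics/crop0.png

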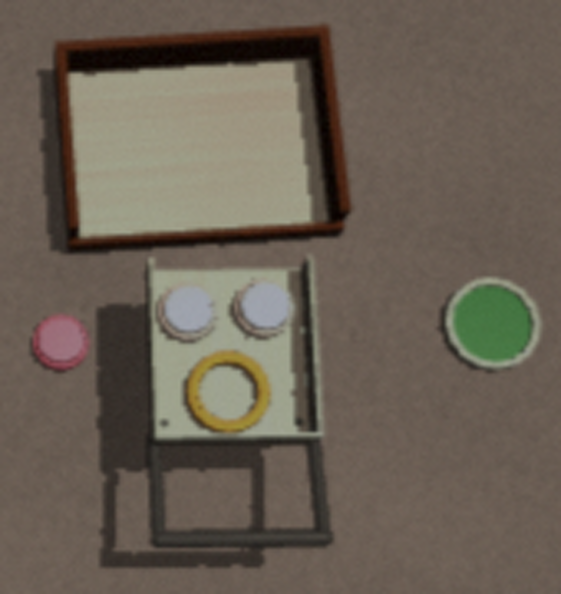

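Run:
```python
import pickle
from h import *
D=pickle.load(open('D0.pkl','rb'))
d=D['top']
P={}
for n,u,v,z in [('barL',155,538,.098),('barR',330,538,.098),('rearL',152,438,.105),('rearR',322,436,.105),('frL',151,262,.105),('frR',309,260,.105),('sillL',72,248,.02),('sillR',343,233,.02),('farL',60,45,.044),('farR',328,28,.044),('ring',228,391,.085),('cA',188,311,.089),('cB',264,307,.089)]:
    P[n]=plane(d,270+u/3.3,90+v/3.3,z); print(n,P[n].round(4))
for a,b in [('frL','rearL'),('frR','rearR')]:
    w=P[a]-P[b]; print('yaw',np.degrees(np.arctan2(w[1],w[0])),np.hypot(*w[:2]))
for a,b in [('barL','barR'),('rearL','rearR'),('sillL','sillR'),('farL','farR')]:
    w=P[a]-P[b]; print(a,np.degrees(np.arctan2(-w[0],w[1])),np.hypot(*w[:2]))
print(cv2.Rodrigues(np.zeros(3))[0][0,0])
s=D['scene']
print('bar ends in scene', proj(s,P['barL']),proj(s,P['barR']), proj(s,P['sillL']),proj(s,P['sillR']))
```

```text
barL [ 0.4523 -0.0688  0.098 ]
barR [ 0.444  -0.1883  0.098 ]
rearL [ 0.5206 -0.0722  0.105 ]
rearR [ 0.5138 -0.1894  0.105 ]
frL [ 0.6471 -0.083   0.105 ]
frR [ 0.6407 -0.195   0.105 ]
sillL [ 0.6895 -0.0333  0.02  ]
sillR [ 0.6868 -0.2453  0.02  ]
farL [ 0.8488 -0.0354  0.044 ]
farR [ 0.8483 -0.2471  0.044 ]
ring [ 0.5541 -0.1314  0.085 ]
cA [ 0.6137 -0.1081  0.089 ]
cB [ 0.6128 -0.1628  0.089 ]
yaw -4.867827770597453 0.1269861994223877
yaw -2.5314833626622932 0.12704703022358696
barL -3.9994052780476115 0.11982476692688321
rearL -3.3281519797622625 0.11739258377453399
sillL -0.7239145230733643 0.21196723633029363
farL -0.14262359418969062 0.21168679369844545
1.0
bar ends in scene [285.91837798 151.95937549] [260.06286041 120.04185254] [209.52946871 229.59436536] [167.18311575 168.73105468]
```

drive_tool(
  series=[1,34,-37,4,0,0,0,1,34,-37,4,0,0,0,1,34,-37,4,0,0,0,1,34,-37,4,0,0,0,1,34,-37,4,0,0,0,1,34,-37,4,0,0,0,1,34,-37,4,0,0,0,1,34,-37,4,0,0,0,1,34,-37,4,0,0,0,1,34,-37,4,0,0,0,1,34,-37,4,0,0,0,1,33,-40,4,0,0,0],
  force=40,
)

```text
t: 1.6
eef_pos: [0.4487, -0.128, 0.2051]
tool_rot: [0.0, 0.993, 0.114, 0.0]
contact_force: [0.6, -0.8, -0.1]
gripper_width: 0.996
```

drive_tool(
  series=[1,0,0,0,0,0,-0.16,1,0,0,0,0,0,-0.16,1,0,0,0,0,0,-0.16,1,0,0,0,0,0,-0.16,1,0,0,0,0,0,-0.16,1,0,0,0,0,0,-0.16,1,0,0,0,0,0,-0.16,1,0,0,0,0,0,-0.156,1,0,0,0,0,0,0],
)

```text
t: 2.72
eef_pos: [0.448, -0.1294, 0.2051]
tool_rot: [-0.0, 0.73, 0.683, -0.0]
contact_force: [-0.7, -0.2, 0.7]
gripper_width: 0.999
```

Run:
```python
from h import *
o=bot.get_obs(); 
from scipy.spatial.transform import Rotation as R
q=o['tool_rot']; M=R.from_quat([q[1],q[2],q[3],q[0]]).as_matrix(); print(o['t'],o['eef_pos'],M.round(3),o['q'].round(2),o['contact_force'])
d=cam('wrist'); cv2.imwrite('pics/w1.png',d['pixels'])
import pickle; pickle.dump(d,open('w1.pkl','wb')); print(d['K'],-d['R'].T@d['t'])
```

```text
2.725 [ 0.44798064 -0.12936692  0.20505845] [[ 0.067  0.998 -0.001]
 [ 0.998 -0.067  0.   ]
 [ 0.    -0.001 -1.   ]] [ 0.6   0.23 -0.51  2.06  0.15  0.88 -0.06] [-0.67279775 -0.241969    0.65770021]
[[325.1922621    0.         280.01405482]
 [  0.         325.1922621  211.50736125]
 [  0.           0.           1.        ]] [ 0.45262862 -0.05885433  0.32609797]
```

View pics/w1.png

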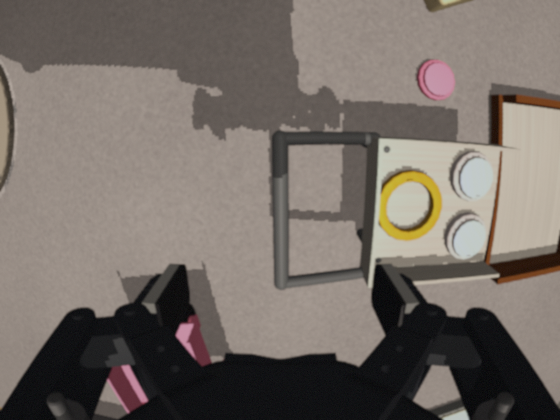

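The wrist view shows the bar running from (281,138) to (281,285), with the fingers either side of column 280 and the ring and caps in the bed.

Run:
```python
import pickle
from h import *
d=pickle.load(open('w1.pkl','rb'))
for n,u,v,z in [('barL',281,138,.1),('barR',282,283,.1),('armL in',288,143,.096),('sillL',497,98,.02),('sillR',492,279,.02),('rearL',377,138,.105),('rearR',372,284,.105)]:
    print(n,plane(d,u,v,z,True).round(4))
```

```text
barL [ 0.4523 -0.0723  0.1   ]
barR [ 0.4457 -0.1837  0.1   ]
armL in [ 0.457  -0.0764  0.096 ]
sillL [ 0.6894 -0.0365  0.02  ]
sillR [ 0.707  -0.2548  0.02  ]
rearL [ 0.519 -0.075  0.105]
rearR [ 0.5171 -0.1884  0.105 ]
```

drive_tool(
  series=[1,0,1,27,0,0,0,1,0,0,27,0,0,0,1,0,0,27,0,0,0,1,0,0,27,0,0,0,1,0,0,0,0,0,0,-1,0,0,0,0,0,0,-1,0,0,0,0,0,0,-1,0,0,0,0,0,0,-1,0,0,0,0,0,0,-1,0,0,0,0,0,0,-1,0,0,0,0,0,0],
  force=40,
)

```text
t: 4.15
eef_pos: [0.449, -0.1295, 0.0975]
tool_rot: [-0.0, 0.73, 0.684, -0.0]
contact_force: [-3.3, 0.0, 4.6]
gripper_width: 0.125
```

drive_tool(
  series=[-1,0,1,-3,0,0,0,-1,0,1.5,-3,0,0,0,-1,0,4,0,0,0,0,-1,0,6,0,0,0,0,-1,0,6,0,0,0,0,-1,0,6,0,0,0,0,-1,0,6,0,0,0,0,-1,0,6,0,0,0,0,-1,0,4,0,0,0,0,-1,0,2,0,0,0,0,-1,0,0,0,0,0,0,-1,0,0,0,0,0,0],
)

```text
t: 5.65
eef_pos: [0.4915, -0.1321, 0.1033]
tool_rot: [-0.0, 0.73, 0.684, -0.0]
contact_force: [-0.6, 0.5, -3.8]
gripper_width: 0.124
```

Run:
```python
from h import *
import pickle
o=bot.get_obs(); print(o['eef_pos'],o['contact_force'],o['torque'])
t=cam('top');s=cam('scene');pickle.dump((t,s),open('D1.pkl','wb'))
A=cv2.resize(t['pixels'][90:270,270:440],(530,560),interpolation=cv2.INTER_CUBIC)
B=cv2.resize(s['pixels'][140:250,95:205],(270,270),interpolation=cv2.INTER_CUBIC)
C=cv2.resize(s['pixels'][110:230,150:290],(270,231),interpolation=cv2.INTER_CUBIC)
im=np.zeros((560,800,3),np.uint8); im[:,:530]=A; im[:270,530:]=B; im[280:511,530:]=C
cv2.imwrite('pics/c1.png',im)
```

```text
[ 0.49153249 -0.13210338  0.10330933] [-0.64745298  0.4719361  -3.84002228] [0.08397733 0.14586526 0.06592699]
```

View pics/c1.png

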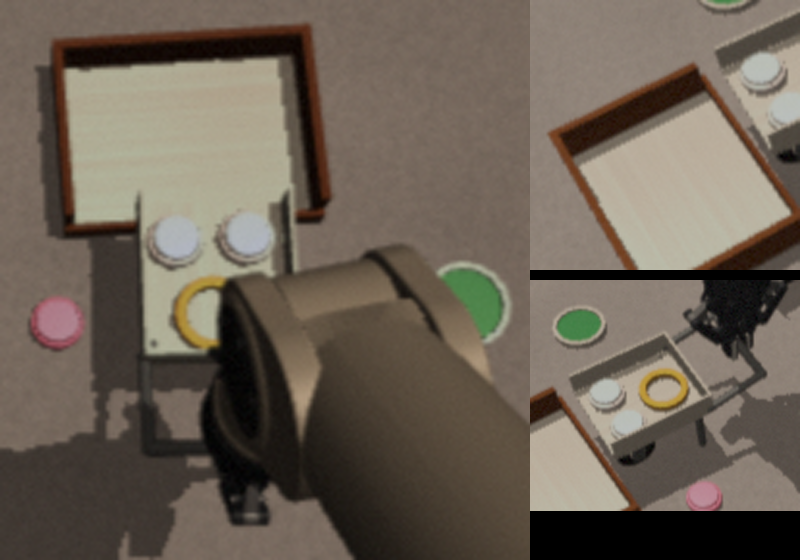

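The crop shows the barrow gripped and rolled, with its load in place and the wheel still a few mm short of the sill. I'll creep forward and watch the force.

drive_tool(
  series=[-1,0,1.5,0,0,0,0,-1,0,1.5,0,0,0,0,-1,0,1,0,0,0,0,-1,0,0,0,0,0,0,-1,0,0,0,0,0,0],
)

```text
t: 6.38
eef_pos: [0.4957, -0.1324, 0.1033]
tool_rot: [0.0, 0.73, 0.684, 0.0]
contact_force: [-0.1, 0.9, -4.2]
gripper_width: 0.124
```

drive_tool(
  series=[-1,0,1,0,0,0,0,-1,0,0,0,0,0,0,-1,0,0,0,0,0,0],
)

```text
t: 6.75
eef_pos: [0.4967, -0.1325, 0.1033]
tool_rot: [0.0, 0.73, 0.684, 0.0]
contact_force: [-0.5, 0.4, -4.8]
gripper_width: 0.126
```

drive_tool(
  series=[-1,0,1,0,0,0,0,-1,0,0,0,0,0,0,-1,0,0,0,0,0,0],
)

```text
t: 7.12
eef_pos: [0.4977, -0.1325, 0.1033]
tool_rot: [0.0, 0.73, 0.684, 0.0]
contact_force: [-0.0, 0.3, -3.1]
gripper_width: 0.125
```

drive_tool(
  series=[-1,0,1,0,0,0,0,-1,0,0,0,0,0,0,-1,0,0,0,0,0,0],
)

```text
t: 7.5
eef_pos: [0.4987, -0.1326, 0.1033]
tool_rot: [0.0, 0.73, 0.684, 0.0]
contact_force: [0.2, 0.5, -3.7]
gripper_width: 0.127
```

drive_tool(
  series=[-1,0,1,0,0,0,0,-1,0,0,0,0,0,0,-1,0,0,0,0,0,0],
)

```text
t: 7.88
eef_pos: [0.4997, -0.1327, 0.1033]
tool_rot: [0.0, 0.73, 0.684, 0.0]
contact_force: [1.1, 1.2, -4.0]
gripper_width: 0.126
```

drive_tool(
  series=[-1,0,1,0,0,0,0,-1,0,0,0,0,0,0,-1,0,0,0,0,0,0],
)

```text
t: 8.25
eef_pos: [0.5007, -0.1327, 0.1033]
tool_rot: [0.0, 0.73, 0.684, 0.0]
contact_force: [-0.1, 0.6, -4.4]
gripper_width: 0.125
```

Run:
```python
from h import *
import pickle
f=[]
for k in range(3):
    w=cam('wrist'); f.append(bot.get_obs()['contact_force'])
s=cam('scene'); t=cam('top');print(np.mean(f,0)); pickle.dump((t,s,w),open('D2.pkl','wb'))
t0,s0=pickle.load(open('D1.pkl','rb'))
# tray shift vs start, by tray-only windows
D=pickle.load(open('D0.pkl','rb'))
g=lambda d:cv2.cvtColor(d['pixels'],cv2.COLOR_BGR2GRAY).astype(np.float32)
for a,b,w in [(D['top'],t,(92,150,280,330)),(D['scene'],s,(190,275,95,170))]:
    y0,y1,x0,x1=w; print(cv2.phaseCorrelate(g(a)[y0:y1,x0:x1],g(b)[y0:y1,x0:x1]))
B=cv2.resize(s['pixels'][145:235,160:250],(400,400),interpolation=cv2.INTER_CUBIC)
A=cv2.resize(w['pixels'][60:320,360:560],(308,400))
B=cv2.convertScaleAbs(B,alpha=1.6)
cv2.imwrite('pics/c2.png',np.hstack([B,A]))
```

```text
[-0.10340883  0.35367199 -3.43438525]
((-0.024712200464936274, -0.12727879561443345), 1.000710169474284)
((0.5031032245306335, -0.033722555145530464), 1.0141827728836625)Traceback (most recent call last):
  File "<stdin>", line 14, in <module>
TypeError: tuple indices must be integers or slices, not str
```

Run:
```python
from h import *
import pickle
t,s,w=pickle.load(open('D2.pkl','rb'))
B=cv2.resize(s['pixels'][145:235,160:250],(400,400),interpolation=cv2.INTER_CUBIC)
A=cv2.resize(w['pixels'][60:320,360:560],(308,400))
B=cv2.convertScaleAbs(B,alpha=1.6)
cv2.imwrite('pics/c2.png',np.hstack([B,A]))
```

```text
(no output)
```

View pics/c2.png

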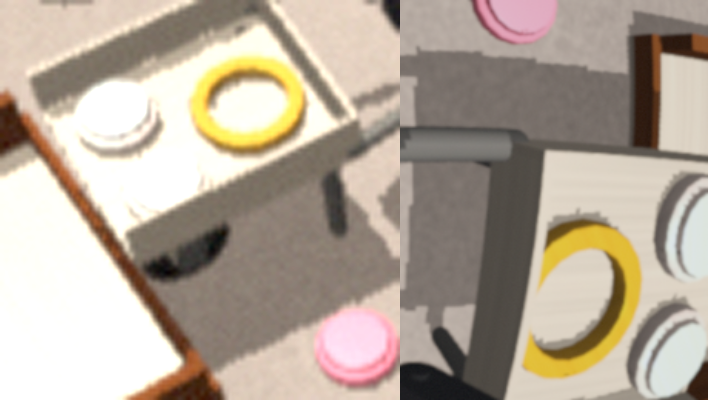

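The scene crop shows the wheel (190,255) very near the sill's edge line, and the force shows no contact yet. I'll keep creeping.

drive_tool(
  series=[-1,0,0.7,0,0,0,0,-1,0,0,0,0,0,0],
)

```text
t: 8.75
eef_pos: [0.5014, -0.1328, 0.1033]
tool_rot: [0.0, 0.73, 0.684, 0.0]
contact_force: [0.4, 0.9, -4.0]
gripper_width: 0.126
```

drive_tool(
  series=[-1,0,0.7,0,0,0,0,-1,0,0,0,0,0,0],
)

```text
t: 9.0
eef_pos: [0.5019, -0.1329, 0.1033]
tool_rot: [-0.0, 0.73, 0.684, -0.0]
contact_force: [-0.5, 0.6, -3.3]
gripper_width: 0.124
```

drive_tool(
  series=[-1,0,0.7,0,0,0,0,-1,0,0,0,0,0,0],
)

```text
t: 9.25
eef_pos: [0.5021, -0.1329, 0.1031]
tool_rot: [-0.0, 0.73, 0.684, -0.001]
contact_force: [-2.3, 1.2, -2.8]
gripper_width: 0.124
```

Contact: fx is -2.3 N and the TCP has stalled at x ≈ 0.502. I'll compute the tipping arc next.

Run:
```python
import numpy as np
r=np.hypot(165,70);p0=np.arctan2(70,165)
def inc(T):
    a=p0+np.radians(T); return np.round(np.c_[T[1:],-r*np.diff(np.cos(a)),-r*np.diff(np.sin(a))],1).tolist()
print(inc(np.array([2,4,6,8,10,12,14,16,18,20,22,24])))
print(inc(np.arange(24,59,1.)))
```

```text
[[4.0, 2.7, -5.6], [6.0, 2.9, -5.5], [8.0, 3.1, -5.4], [10.0, 3.3, -5.3], [12.0, 3.5, -5.2], [14.0, 3.7, -5.1], [16.0, 3.9, -4.9], [18.0, 4.0, -4.8], [20.0, 4.2, -4.7], [22.0, 4.3, -4.5], [24.0, 4.5, -4.3]]
[[25.0, 2.3, -2.1], [26.0, 2.3, -2.1], [27.0, 2.4, -2.0], [28.0, 2.4, -2.0], [29.0, 2.4, -1.9], [30.0, 2.5, -1.9], [31.0, 2.5, -1.9], [32.0, 2.5, -1.8], [33.0, 2.6, -1.8], [34.0, 2.6, -1.7], [35.0, 2.6, -1.7], [36.0, 2.7, -1.6], [37.0, 2.7, -1.6], [38.0, 2.7, -1.5], [39.0, 2.7, -1.5], [40.0, 2.8, -1.4], [41.0, 2.8, -1.4], [42.0, 2.8, -1.3], [43.0, 2.8, -1.3], [44.0, 2.9, -1.2], [45.0, 2.9, -1.2], [46.0, 2.9, -1.1], [47.0, 2.9, -1.1], [48.0, 2.9, -1.0], [49.0, 3.0, -1.0], [50.0, 3.0, -0.9], [51.0, 3.0, -0.9], [52.0, 3.0, -0.8], [53.0, 3.0, -0.8], [54.0, 3.0, -0.7], [55.0, 3.1, -0.7], [56.0, 3.1, -0.6], [57.0, 3.1, -0.6], [58.0, 3.1, -0.5]]
```

drive_tool(
  series=[-1,0,-0.7,0,0,0,0,-1,0,0,0,0,0,0],
)

```text
t: 9.5
eef_pos: [0.5021, -0.1329, 0.1033]
tool_rot: [0.0, 0.73, 0.684, 0.0]
contact_force: [-1.1, 0.4, -4.1]
gripper_width: 0.126
```

drive_tool(
  series=[-1,0,2.7,-5.6,0,0,0,-1,0,2.9,-5.5,0,0,0,-1,0,3.1,-5.4,0,0,0,-1,0,3.3,-5.3,0,0,0,-1,0,3.5,-5.2,0,0,0,-1,0,3.7,-5.1,0,0,0,-1,0,0,0,0,0,0],
)

```text
t: 10.38
eef_pos: [0.521, -0.1342, 0.136]
tool_rot: [-0.0, 0.73, 0.684, -0.0]
contact_force: [-5.4, 1.1, 2.2]
gripper_width: 0.122
```

drive_tool(
  series=[-1,0,3.9,-4.9,0,0,0,-1,0,4.0,-4.8,0,0,0,-1,0,4.2,-4.7,0,0,0,-1,0,4.3,-4.5,0,0,0,-1,0,4.5,-4.3,0,0,0,-1,0,0,0,0,0,0],
)

```text
t: 11.12
eef_pos: [0.541, -0.1356, 0.1595]
tool_rot: [-0.001, 0.73, 0.684, -0.001]
contact_force: [-10.4, 1.1, 6.9]
gripper_width: 0.124
```

The force is compressive along the handle-to-axle line at about 12 N, so I'm pressing in. I'll back off radially and check the tray.

drive_tool(
  series=[-1,0,-1.3,-0.8,0,0,0,-1,0,0,0,0,0,0],
)

```text
t: 11.38
eef_pos: [0.541, -0.1354, 0.1599]
tool_rot: [0.0, 0.73, 0.684, 0.0]
contact_force: [-4.3, 0.0, 0.5]
gripper_width: 0.123
```

```bash
cat > chk.py <<'E'
from h import *
import pickle,sys
f=[]
for k in range(2):
    w=cam('wrist'); f.append(bot.get_obs()['contact_force'])
s=cam('scene'); t=cam('top'); o=bot.get_obs(); print(o['t'],np.mean(f,0).round(2),o['eef_pos'].round(4)); pickle.dump((t,s,w),open(sys.argv[1]+'.pkl','wb'))
D=pickle.load(open('D0.pkl','rb'))
g=lambda d:cv2.Canny(cv2.cvtColor(d['pixels'],cv2.COLOR_BGR2GRAY),1,1) if 0 else cv2.cvtColor(d['pixels'],cv2.COLOR_BGR2GRAY).astype(np.float32)
def tm(a,b,y0,y1,x0,x1,m=4):
    T=cv2.resize(g(a)[y0:y1,x0:x1],None,fx=10,fy=10,interpolation=cv2.INTER_CUBIC); S=cv2.resize(g(b)[y0-m:y1+m,x0-m:x1+m],None,fx=10,fy=10,interpolation=cv2.INTER_CUBIC)
    _,v,_,l=cv2.minMaxLoc(cv2.matchTemplate(S,T,cv2.TM_CCOEFF_NORMED)); return (l[0]/10-m,l[1]/10-m,round(v,3))
print('tray top farL',tm(D['top'],t,94,120,282,312),'sillL corner',tm(D['top'],t,150,170,284,304),'far edge',tm(D['top'],t,94,112,300,360))
print('scene sillL corner',tm(D['scene'],s,225,272,135,165),'far corner',tm(D['scene'],s,190,230,98,125))
B=cv2.resize(s['pixels'][110:270,95:295],(500,400),interpolation=cv2.INTER_CUBIC)
A=cv2.resize(t['pixels'][90:250,270:390],(300,400),interpolation=cv2.INTER_CUBIC)
cv2.imwrite(f'pics/{sys.argv[1]}.png',np.hstack([B,A]))
E
python3 chk.py D3
```

```text
11.575 [-4.19  0.52  1.78] [ 0.5407 -0.1354  0.1595]
tray top farL (0.0, 0.0, 0.999) sillL corner (-0.20000000000000018, -0.20000000000000018, 0.943) far edge (0.0, 0.0, 0.999)
scene sillL corner (0.0, 0.0, 1.0) far corner (0.0, 0.0, 0.999)
```

The tray hasn't moved. I'll continue tipping in small steps with radial relief.

drive_tool(
  series=[-1,0,1.4,-2.5,0,0,0,-1,0,2.1,-2.3,0,0,0,-1,0,2.2,-2.2,0,0,0,-1,0,2.3,-2.1,0,0,0,-1,0,0,0,0,0,0],
)

```text
t: 12.2
eef_pos: [0.5495, -0.1358, 0.1689]
tool_rot: [0.0, 0.73, 0.684, 0.0]
contact_force: [0.5, 0.1, -3.5]
gripper_width: 0.126
```

drive_tool(
  series=[-1,0,2.4,-1.9,0,0,0,-1,0,2.5,-1.9,0,0,0,-1,0,2.5,-1.9,0,0,0,-1,0,2.5,-1.8,0,0,0,-1,0,0,0,0,0,0],
)

```text
t: 12.82
eef_pos: [0.559, -0.1365, 0.1762]
tool_rot: [0.0, 0.73, 0.684, 0.0]
contact_force: [0.6, 0.1, -3.3]
gripper_width: 0.125
```

```bash
python3 chk.py D4
```

```text
13.025 [ 0.07  0.84 -3.13] [ 0.5586 -0.1365  0.176 ]
tray top farL (0.0, 0.0, 0.999) sillL corner (-0.2999999999999998, -0.20000000000000018, 0.939) far edge (0.0, 0.0, 0.999)
scene sillL corner (0.0, 0.0, 1.0) far corner (0.0, 0.0, 0.999)
```

View pics/D4.png

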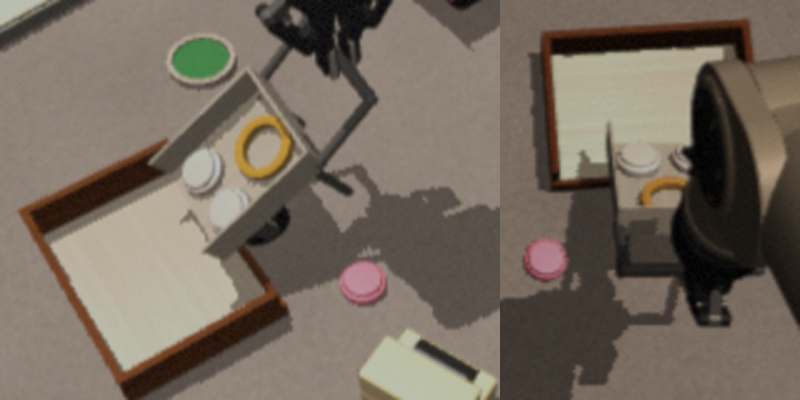

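At about 32° nothing has slid yet: ring (263,148), caps (203,170) and (229,208) in the crop. The wheel is close to the sill and the tray is still. Continuing.

drive_tool(
  series=[-1,0,2.7,-1.7,0,0,0,-1,0,2.7,-1.6,0,0,0,-1,0,2.7,-1.6,0,0,0,-1,0,2.7,-1.6,0,0,0,-1,0,0,0,0,0,0],
)

```text
t: 13.65
eef_pos: [0.5693, -0.1373, 0.183]
tool_rot: [-0.0, 0.73, 0.684, -0.0]
contact_force: [-4.9, 1.6, 4.5]
gripper_width: 0.122
```

```bash
cat > ring.py <<'E'
from h import *
s=cam('scene'); h=cv2.cvtColor(s['pixels'],cv2.COLOR_BGR2HSV)
m=cv2.inRange(h,(18,150,80),(32,255,255)); m[:, :95]=0; m[270:]=0; m[:,300:]=0
y,x=np.nonzero(m); print('ring px',x.mean().round(1),y.mean().round(1),len(x)); o=bot.get_obs(); print(o['contact_force'].round(1),o['t'])
E
python3 ring.py
```

```text
ring px 196.4 170.7 232
[-5.4  0.5  3.7] 13.7
```

drive_tool(
  series=[-1,0,2.7,-1.5,0,0,0,-1,0,2.7,-1.5,0,0,0,-1,0,2.7,-1.5,0,0,0,-1,0,2.8,-1.4,0,0,0,-1,0,0,0,0,0,0],
)

```text
t: 14.32
eef_pos: [0.5803, -0.138, 0.1898]
tool_rot: [0.0, 0.73, 0.684, -0.0]
contact_force: [-8.0, 2.1, 9.2]
gripper_width: 0.123
```

```bash
python3 ring.py
```

```text
ring px 166.6 204.5 212
[-7.   0.9 10. ] 14.375
```

drive_tool(
  series=[-1,0,-0.7,-1.4,0,0,0,-1,0,0,0,0,0,0],
)

```text
t: 14.62
eef_pos: [0.5797, -0.1379, 0.1898]
tool_rot: [0.0, 0.73, 0.684, 0.0]
contact_force: [-2.5, 0.3, -0.4]
gripper_width: 0.122
```

```bash
python3 chk.py D5
```

```text
14.825 [-2.04  0.5  -0.14] [ 0.5796 -0.1379  0.1898]
tray top farL (0.0, 0.0, 0.999) sillL corner (-0.2999999999999998, -0.20000000000000018, 0.939) far edge (-4.0, 0.20000000000000018, 0.876)
scene sillL corner (-0.10000000000000009, 0.0, 0.978) far corner (0.0, 0.0, 0.999)
```

View pics/D5.png

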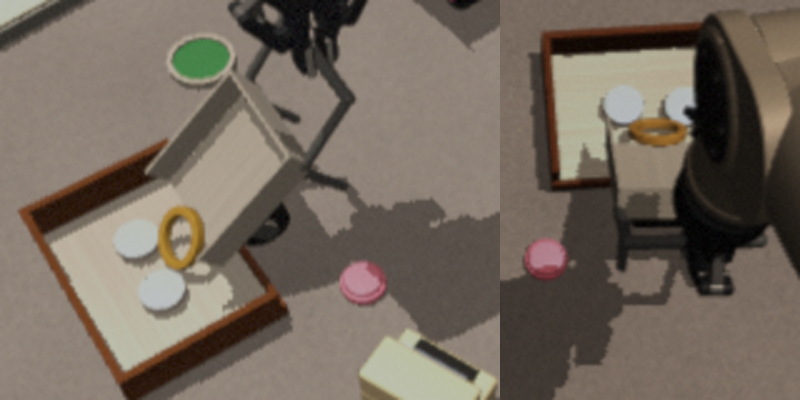

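At about 40° both caps lie flat in the tray, (137,239) and (163,290). The ring (181,238) leans over the bed lip, so I'll tip further to free it.

drive_tool(
  series=[-1,0,2.6,-1.6,0,0,0,-1,0,2.7,-1.5,0,0,0,-1,0,2.8,-1.5,0,0,0,-1,0,2.8,-1.4,0,0,0,-1,0,2.8,-1.4,0,0,0,-1,0,0,0,0,0,0],
)

```text
t: 15.58
eef_pos: [0.5935, -0.1387, 0.1971]
tool_rot: [0.0, 0.73, 0.684, 0.0]
contact_force: [-0.3, 1.1, -4.6]
gripper_width: 0.122
```

```bash
python3 ring.py
```

```text
ring px 167.4 205.0 203
[-0.2  0.5 -4.2] 15.625
```

drive_tool(
  series=[-1,0,2.9,-0.7,0,0,0,-1,0,2.9,-0.9,0,0,0,-1,0,2.9,-0.9,0,0,0,-1,0,2.9,-0.9,0,0,0,-1,0,3,-0.9,0,0,0,-1,0,0,0,0,0,0],
)

```text
t: 16.38
eef_pos: [0.6087, -0.1397, 0.2026]
tool_rot: [0.001, 0.73, 0.684, 0.001]
contact_force: [-3.7, 0.5, 5.7]
gripper_width: 0.12
```

```bash
python3 ring.py
```

```text
ring px 167.7 205.2 204
[-4.4  0.7  6.7] 16.425
```

drive_tool(
  series=[-1,0,-0.3,-1.2,0,0,0,-1,0,0,0,0,0,0],
)

```text
t: 16.68
eef_pos: [0.6076, -0.1397, 0.2024]
tool_rot: [-0.0, 0.73, 0.684, 0.0]
contact_force: [-1.0, 0.5, -0.5]
gripper_width: 0.121
```

```bash
python3 chk.py D6
python3 - <<'E'
import cv2,pickle,numpy as np
t,s,w=pickle.load(open('D6.pkl','rb'))
a=cv2.resize(s['pixels'][165:255,105:225],(533,400),interpolation=cv2.INTER_CUBIC)
b=cv2.resize(t['pixels'][95:175,285:345],(260,347),interpolation=cv2.INTER_CUBIC)
im=np.zeros((400,800,3),np.uint8); im[:,:533]=a; im[:347,540:]=b
cv2.imwrite('pics/D6z.png',im)
E
```

```text
16.875 [-1.33  1.2  -1.57] [ 0.6075 -0.1397  0.2024]
tray top farL (0.0, 0.0, 0.999) sillL corner (-0.2999999999999998, -0.20000000000000018, 0.941) far edge (-4.0, 0.2999999999999998, 0.838)
scene sillL corner (-0.10000000000000009, 0.0, 0.978) far corner (0.0, 0.0, 0.999)
```

View pics/D6z.png

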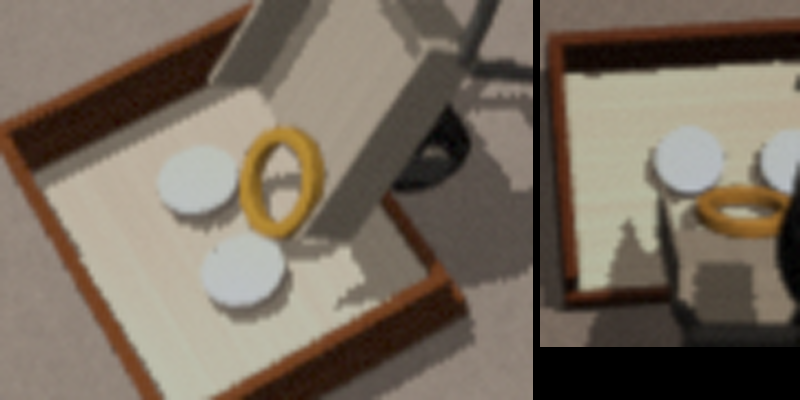

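The view shows the ring (282,183) leaning back on the bed floor with its lower edge on the tray against the caps. I'll locate its foot and top edge.

Run:
```python
from h import *
import pickle
t,s,w=pickle.load(open('D6.pkl','rb'))
print('foot scene z=.006',plane(s,169.1,218.5,.006),'foot top z.006',plane(t,332.8,138.1,.006))
for z in (.04,.05,.055,.06): print(z,'rear/top: scene',plane(s,169.1,193.6,z)[:2].round(4),'top',plane(t,331.6,149.6,z)[:2].round(4))
for n,u,v in [('cA',198,180),('cB',243,270)]: print(n,plane(s,105+u/4.444,165+v/4.444,.018).round(4))
print('lip R corner scene',plane(s,105+315/4.444,165+243/4.444,.031), 'L-top' )
o=bot.get_obs(); print(o['q'].round(2))
```

```text
foot scene z=.006 [ 0.74906973 -0.12118311  0.006     ] foot top z.006 [ 0.76112896 -0.1481915   0.006     ]
0.04 rear/top: scene [ 0.7216 -0.1599] top [ 0.717 -0.136]
0.05 rear/top: scene [ 0.7232 -0.1525] top [ 0.7133 -0.1343]
0.055 rear/top: scene [ 0.7241 -0.1488] top [ 0.7115 -0.1334]
0.06 rear/top: scene [ 0.7249 -0.1451] top [ 0.7097 -0.1326]
cA [ 0.7716 -0.1716  0.018 ]
cB [ 0.7773 -0.108   0.018 ]
lip R corner scene [ 0.74113598 -0.0930315   0.031     ] L-top
[ 0.47  0.48 -0.46  1.71  0.25  1.01 -0.15]
```

The ring's foot is at x ≈ 0.755 and the sill's inner face at about 0.694, so it should just drop flat behind the caps as the lip withdraws. I'll lower in stages.

drive_tool(
  series=[-1,0,-6,1.9,0,0,0,-1,0,-5.8,2.1,0,0,0,-1,0,-5.8,2.3,0,0,0,-1,0,-5.7,2.5,0,0,0,-1,0,-5.6,2.7,0,0,0,-1,0,0,0,0,0,0],
)

```text
t: 17.62
eef_pos: [0.5782, -0.1379, 0.1912]
tool_rot: [-0.0, 0.73, 0.684, -0.0]
contact_force: [-0.6, 0.1, 3.0]
gripper_width: 0.123
```

```bash
python3 ring.py
```

```text
ring px 167.6 205.4 202
[0.5 0.8 3.1] 17.675
```

drive_tool(
  series=[-1,0,-5.5,2.9,0,0,0,-1,0,-5.4,3.1,0,0,0,-1,0,-5.3,3.3,0,0,0,-1,0,0,0,0,0,0],
)

```text
t: 18.18
eef_pos: [0.5616, -0.1368, 0.1814]
tool_rot: [-0.0, 0.73, 0.684, -0.0]
contact_force: [-0.7, 0.4, 2.5]
gripper_width: 0.123
```

```bash
python3 ring.py
```

```text
ring px 167.6 205.6 211
[0.7 0.4 2.3] 18.225
```

drive_tool(
  series=[-1,0,-5.2,3.5,0,0,0,-1,0,-5.0,3.7,0,0,0,-1,0,-4.9,3.8,0,0,0,-1,0,0,0,0,0,0],
)

```text
t: 18.73
eef_pos: [0.5466, -0.1358, 0.1704]
tool_rot: [-0.0, 0.73, 0.684, -0.0]
contact_force: [-0.0, 0.2, 2.5]
gripper_width: 0.123
```

```bash
python3 ring.py; python3 chk.py D7
```

```text
ring px 170.6 209.0 154
[0.9 0.4 0.5] 18.775
18.975 [-0.37  0.58  0.59] [ 0.5476 -0.1358  0.171 ]
tray top farL (0.0, 0.0, 0.999) sillL corner (-0.20000000000000018, -0.10000000000000009, 0.951) far edge (0.0, 0.0, 0.999)
scene sillL corner (-0.10000000000000009, 0.0, 0.978) far corner (0.0, 0.0, 0.999)
```

View pics/D7.png

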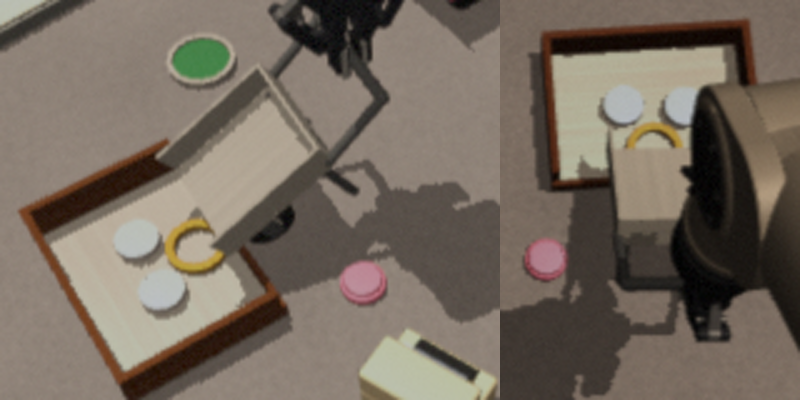

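The ring has dropped into the tray and looks nearly flat at (195,245), and the bed is empty. I'll carry on lowering.

drive_tool(
  series=[-1,0,-4.8,4,0,0,0,-1,0,-4.6,4.2,0,0,0,-1,0,-4.5,4.3,0,0,0,-1,0,-4.3,4.5,0,0,0,-1,0,-4.2,4.7,0,0,0,-1,0,-4,4.8,0,0,0,-1,0,-3.9,4.9,0,0,0,-1,0,-3.7,5.1,0,0,0,-1,0,0,0,0,0,0],
)

```text
t: 20.1
eef_pos: [0.5126, -0.1336, 0.1337]
tool_rot: [-0.001, 0.73, 0.684, -0.001]
contact_force: [-0.9, 1.0, -0.5]
gripper_width: 0.122
```

drive_tool(
  series=[-1,0,-3.5,5.2,0,0,0,-1,0,-3.3,5.3,0,0,0,-1,0,-3.1,5.4,0,0,0,-1,0,-2.9,5.5,0,0,0,-1,0,0,0,0,0,0],
)

```text
t: 20.72
eef_pos: [0.5001, -0.1327, 0.1125]
tool_rot: [-0.0, 0.73, 0.684, -0.0]
contact_force: [0.1, 0.2, -0.4]
gripper_width: 0.118
```

drive_tool(
  series=[-1,0,-1.3,3,0,0,0,-1,0,-1.3,3,0,0,0,-1,0,-0.9,2,0,0,0,-1,0,0,0,0,0,0],
)

```text
t: 21.22
eef_pos: [0.4971, -0.1325, 0.1048]
tool_rot: [-0.0, 0.73, 0.684, -0.0]
contact_force: [0.9, -0.1, -0.6]
gripper_width: 0.124
```

drive_tool(
  series=[-1,0,-0.6,1.5,0,0,0,-1,0,0,0,0,0,0],
)

```text
t: 21.48
eef_pos: [0.4967, -0.1325, 0.1035]
tool_rot: [0.0, 0.73, 0.684, 0.0]
contact_force: [0.7, 1.1, -0.1]
gripper_width: 0.124
```

drive_tool(
  series=[-1,0,-0.5,1.2,0,0,0,-1,0,0,0,0,0,0],
)

```text
t: 21.72
eef_pos: [0.4958, -0.1324, 0.1021]
tool_rot: [-0.0, 0.73, 0.684, -0.0]
contact_force: [-0.2, 0.5, -0.9]
gripper_width: 0.117
```

drive_tool(
  series=[-1,0,-0.5,1.2,0,0,0,-1,0,0,0,0,0,0],
)

```text
t: 21.98
eef_pos: [0.4954, -0.1324, 0.101]
tool_rot: [-0.0, 0.73, 0.684, -0.0]
contact_force: [0.5, -0.1, -1.5]
gripper_width: 0.121
```

drive_tool(
  series=[-1,0,-0.4,1.2,0,0,0,-1,0,0,0,0,0,0],
)

```text
t: 22.22
eef_pos: [0.4952, -0.1324, 0.1002]
tool_rot: [0.0, 0.73, 0.684, -0.0]
contact_force: [-2.7, 0.6, 4.8]
gripper_width: 0.122
```

drive_tool(
  series=[-1,0,-0.4,1.2,0,0,0,-1,0,0,0,0,0,0],
)

```text
t: 22.48
eef_pos: [0.4945, -0.1323, 0.0993]
tool_rot: [-0.0, 0.73, 0.684, -0.0]
contact_force: [-4.2, 0.9, 9.4]
gripper_width: 0.128
```

The feet are down. I'll relieve the pressing force and look before releasing.

drive_tool(
  series=[-1,0,0.3,-1.5,0,0,0,-1,0,0,0,0,0,0],
)

```text
t: 22.72
eef_pos: [0.4952, -0.1324, 0.1004]
tool_rot: [0.0, 0.73, 0.684, 0.0]
contact_force: [-1.9, 0.2, 2.6]
gripper_width: 0.123
```

```bash
python3 chk.py D8;  python3 - <<'E'
import cv2,pickle,numpy as np
t,s,w=pickle.load(open('D8.pkl','rb'))
a=cv2.resize(s['pixels'][150:280,95:245],(577,500),interpolation=cv2.INTER_CUBIC)
cv2.imwrite('pics/D8z.png',a)
E
```

```text
22.925 [-1.27  0.4   3.39] [ 0.4952 -0.1324  0.1003]
tray top farL (0.0, 0.0, 0.999) sillL corner (0.0, 0.0, 0.985) far edge (0.0, 0.0, 0.999)
scene sillL corner (-0.10000000000000009, 0.0, 0.977) far corner (0.0, 0.0, 0.999)
```

View pics/D8z.png

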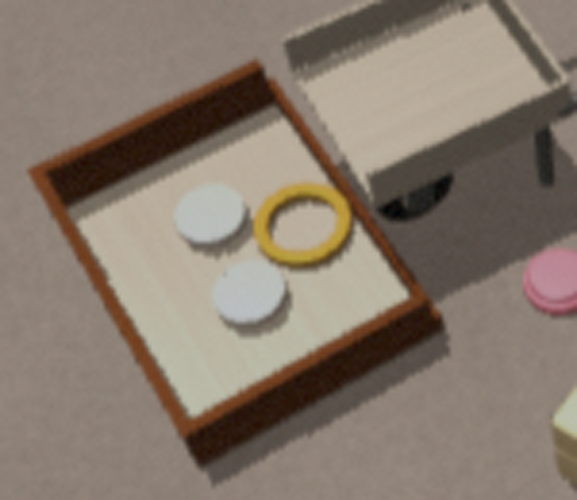

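The caps lie flat at (211,214) and (250,293), the ring is at (303,223) inside the tray, and the barrow stands level. Releasing now: open the jaws, then go straight up.

drive_tool(
  series=[-1,0,0,-0.6,0,0,0,-0.6,0,0,0,0,0,0,-0.3,0,0,0,0,0,0,0.2,0,0,0,0,0,0,0.6,0,0,0,0,0,0,0.8,0,0,0,0,0,0,0.8,0,0,0,0,0,0],
)

```text
t: 23.8
eef_pos: [0.4952, -0.1324, 0.1008]
tool_rot: [0.0, 0.73, 0.684, 0.0]
contact_force: [0.4, -0.4, -0.2]
gripper_width: 0.9
```

drive_tool(
  series=[0.8,0,0,-5,0,0,0,0.8,0,0,-15,0,0,0,0.8,0,0,-30,0,0,0,0.8,0,0,-40,0,0,0,0.8,0,-20,-40,0,0,0,0.8,40,-20,-30,0,0,0,0.8,50,0,0,0,0,0,0.8,50,0,0,0,0,0,0.8,50,0,0,0,0,0,0.8,0,0,0,0,0,0],
)

```text
t: 25.05
eef_pos: [0.4675, 0.0644, 0.2623]
tool_rot: [0.0, 0.727, 0.687, 0.001]
contact_force: [-0.3, -0.2, 0.0]
gripper_width: 0.902
```

```bash
python3 chk.py D9
python3 - <<'E'
from h import *
t,s,w=__import__('pickle').load(open('D9.pkl','rb'))
for d,n,box in ((s,'scene',(150,280,95,245)),(t,'top',(95,170,285,380))):
    h=cv2.cvtColor(d['pixels'],cv2.COLOR_BGR2HSV); m=cv2.inRange(h,(15,130,60),(34,255,255)); k=np.zeros_like(m); k[box[0]:box[1],box[2]:box[3]]=1; m*=k
    c=max(cv2.findContours(m,cv2.RETR_EXTERNAL,cv2.CHAIN_APPROX_NONE)[0],key=len)
    e=cv2.fitEllipse(c); P=plane(d,*e[0],.009); print(n,'ellipse',np.round(e[0],1),np.round(e[1],1),round(e[2]),'centre',P.round(4))
    q=np.array([proj(d,[P[0]+.03*np.cos(a),P[1]+.03*np.sin(a),.010]) for a in np.linspace(0,6.2,40)],np.float32); e2=cv2.fitEllipse(q); print('  flat expects',np.round(e2[1],1),round(e2[2]))
D=__import__('pickle').load(open('D0.pkl','rb'))
a=np.vstack([t['pixels'][90:270,200:450]]); im=cv2.resize(a,(800,576),interpolation=cv2.INTER_CUBIC); cv2.imwrite('pics/fin.png',im)
E
```

```text
25.25 [ 0.22 -0.87  0.09] [0.4676 0.0585 0.2611]
tray top farL (0.0, 0.0, 0.999) sillL corner (0.0, 0.0, 0.985) far edge (0.0, 0.0, 0.999)
scene sillL corner (-0.10000000000000009, 0.0, 0.978) far corner (0.0, 0.0, 0.999)
scene ellipse [173.6 207.9] [20.1 25.3] 73 centre [ 0.7268 -0.1396  0.009 ]
  flat expects [20.7 25.9] 74
top ellipse [331.4 149. ] [18.4 20. ] 88 centre [ 0.73  -0.141  0.009]
  flat expects [21.6 23. ] 103
```

View pics/fin.png

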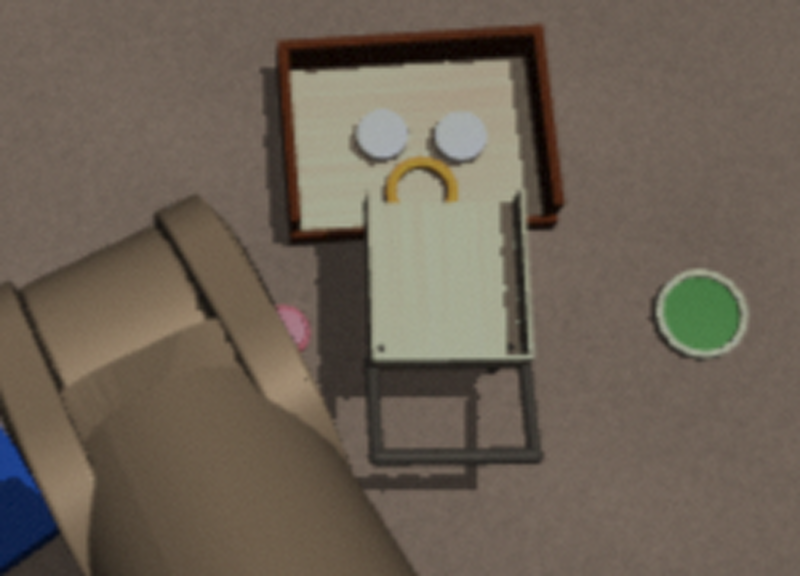

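```bash
python3 -c "
from h import *
o=bot.get_obs();print(o['t'],o['contact_force'],abs(o['joint_vel']).max());print(bot.hand_in())"
```

```text
25.25 [ 0.1064414  -0.03019736  1.20575393] 0.006817823644673852
the job is handed in; nothing more can be done
None
```

I rolled the barrow to the sill, tipped it to about 50°, lowered it back onto its feet and let go. The ring and both caps are in the tray. The job was handed in at 25.3 s of the 54 s allowed.

**Last checks**
- **Ring and caps:** both caps lie on the tray floor. The ring's outline in the scene view matches a flat ring centred at about (0.727, -0.140). That leaves only 2–3 mm between it and the sill's inner face. In the top view the bed hides part of the ring, so its outline there came out smaller than a flat ring's and did not confirm this.
- **Tray:** its corners match the starting image to within 0.1 pixel, so it did not move measurably.
- **Barrow:** it stands empty and level just short of the sill, and the gripper is clear.
- **Bystanders:** the filter and the pink cap are where they were, and nothing went near the others. I did not measure the viewer or the eyecup at the end.

**What did not go as planned**
- **Pressing force:** the handle's path differed by a few mm from the calculated arc, so the tool pressed towards the axle with up to about 12 N at times. I backed off each time.
- **Wheel on the counter:** I judged this from the forces and did not measure it. The upward pull peaked at about 4.6 N, less than the empty barrow's weight of about 6.6 N.
- **Ring:** it leaned against the tipped bed at first and dropped into the tray as the bed came down.

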